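Key the noodle die plate onto its pin and press it home

ROBOT

A 6-joint arm with a two-finger parallel gripper is mounted at the origin on the work surface. World frame = base frame: x ahead of the robot, y to its left, z up, the work surface at z = 0. Lengths are in m, angles in rad, forces in N, time in s.
With the tool pointing down it reaches from about 0.25 to 0.725 m from the base axis. Payload 4 kg.
Tool frame: the origin (TCP) lies on the centre line of the jaws, within the pads' length; the fingertips stand 17 mm ahead of it and the grasp point (between the pads) lies 2 mm behind it; z points along the fingers, x is the direction in which the jaws open and shut, and the axes are right-handed (so a half turn about z gives the same grasp; the last joint's range is limited). The gripper opens to 85 mm and grips with 20 to 120 N. Pads are 22 mm wide; open, the fingers measure 114 mm over their backs; the gripper's body (76 mm by 85 mm) begins 54 mm behind the grasp point. The pads swing forward as they close: fully open they stand 13 mm farther back than shut.
Start: joints at [-1.14, 0.241, 0.005, 1.335, 0, 1.571], TCP at [0.209, -0.454, 0.248] pointing down, gripper open.
Joint ranges: [-2.72, 2.72], [-1.05, 1.87], [-1.09, 1.28], [-1.99, 2.15], [-1.42, 1.44], [-3.14, 3.14]. Speed limits (rad/s): [2.79, 2.79, 3.14, 3.14, 3.14, 3.14].

INTERFACE

Orientations are given as a unit quaternion [x, y, z, w].
In Python, from workcell import bot gives the robot as it stands.
- The arm moves only by the tool jog_arm, never from a script. Its arguments are lists of equal length, an entry for each row: "jaw": the closure, from 0 (fully open) to 1 (shut); "linear": the shift along the tool's x, y, z in m, a list of three; "delta_rot": the turn, a rotation vector about the tool's x, y, z in degrees, a list of three. A call has exactly 8 rows; each row is the pose to reach, as a shift and turn from the pose commanded when the call began, along the tool's axes at that moment; what a row does not reach only later rows make up. A row lasts 1/12 s, in which the tool goes at most 41.7 mm and 7.16 degrees, less where a joint would pass 70% of its speed; a pose out of reach is approached as far as the arm can. A call with a gripper value outside its range is refused whole. The fingers move at their own pace and stop on an object; the grip force is fixed at half the most. Time passes only in rows, so rows that repeat a pose let the fingers close, or fill a call up. It gives the time, the measured TCP pose, the force and the opening at its end, in the units of the state.
- bot.get_obs(): the state, without advancing time (a new reading comes with each control period).
- bot.camera(name): name is "scene" or "top" or "wrist"; returns (picture, depth): 480x640x3 uint8, red, green, blue; 480x640 float32, m along the optical axis (not along the pixel's ray), 0 where there is no reading.
- bot.calibration(name): a dict with "fovy" (degrees; the focal length in pixels is half the picture's height over the tangent of half this angle, whatever the lens; pixels are square), "cx", "cy" (the principal point, pixels), "origin" and "orientation" of the camera in the world. Camera axes: x right, y down, z forward; pixel columns grow to the right and rows downward; lengths in m; the calibration is good to about 2 mm. A picture is of the moment at which its call begins: read the wrist's pose just before it. calibration takes no time and is no camera call; for the wrist camera it gives the pose at the moment of the call.
- bot.job_done(): hands the job in, once; it reports no verdict.
The state is a dict: "clock": time; "joint_pos": joint angles; "joint_vel": joint speeds; "tau": joint torques, N m; "eef_pos": TCP position; "tool_rot": TCP orientation; "ft_force": force on the tool from outside, world axes, zero at the start; "ft_torque": the same for the moment, N m; "grip_width": finger opening in m.
Only numpy, scipy, OpenCV 4.12 (cv2) and the standard library are available. Lean on these libraries where they do the work, as an engineer would, in place of code of your own. Each camera call takes 0.05 s, during which the arm holds its last target.

TASK

The die plate on the noodle extruder's upright head is not keyed yet: with a fingertip push it round by its studs until the notch in its rim stands over the locating pin, then press it down until it is fully home on the head, and leave it there with the hand clear. Only push and press: do not lift the plate, and leave all the other things on the bench where they are.

Things in the scene. Friction and masses are not known exactly. Their poses are not given: they have to be found in the camera images.
- head: Fixed upright extruder head, grey metal: 156 mm wide foot, 112 mm barrel, 130 mm wide flange whose flat top (the seat) is 80 mm above the bench. Origin under its centre on the bench, z up, x towards the locating pin. A 26 mm wide ear of the flange reaches out to 90 mm from the axis below the pin and shows from above where it is
- pin_top (a point): Top of the fixed upright locating pin, 13 mm thick with a round top, 55 mm from the head's axis, 8.5 mm above the seat. Half of it shows outside the plate's rim
- notch (a point): Mouth of the die plate's only notch, at the rim on its top face, 55 mm from the axis; the notch is 18 mm wide, 15 mm deep towards the axis, and goes right through the plate. x points outward from the axis, z up; the point turns and sinks with the plate
- boss_top (a point): Centre of the top of the round boss in the middle of the die plate, on the axis: the place to press. Boss 32 mm across, 10 mm tall. The die plate is a perforated steel disc 110 mm across, 8 mm thick, captive on the head's vertical axis; it turns either way without end (friction about 0.06 N m) and stays where it is left. Boss top 108 mm above the bench at the start, 98 mm when home
- stud_left (a point): Centre of the top of one of the plate's two upright round studs, 12 mm thick, standing 28 mm above the plate's top face, 38 mm from the axis, a quarter turn counter-clockwise (seen from above) from the notch. Push it sideways with the outside of a finger to turn the plate
- stud_right (a point): The same for the other stud, across the axis from the first, a quarter turn clockwise from the notch
- plate (a joint): How far the plate is pressed down, m: 0 at the start (underside 10 mm above the seat, just clear of the pin), 0.010 fully home, negative if lifted. A tight seal holds its height: it takes 4 to 9 N to move and stays where left. With the notch off the pin it stops on the pin at 0.002 to 0.004; within about 4 mm the pin's round top guides the notch over it
- clamp_ring: Loose heavy dark ring lying on the bench near the head, 110 mm across, 28 mm tall; origin under its centre. A bystander
- spare_plate: Loose steel plate WITHOUT a notch or studs lying on the bench near the head, 90 mm across, 8 mm thick with a 26 mm centre boss 14 mm tall; origin under its centre. A bystander
- wrench: Loose steel wrench, 190 mm long, lying on the bench near the head along its own x; origin under its middle. A bystander
- grease_can: Loose closed can, 56 mm across, 75 mm tall, standing near the head; origin under its centre. A bystander
- bowl: Loose steel bowl, 150 mm across, 65 mm tall; origin under its centre. A bystander
- cup: Loose steel mug, 72 mm across, 85 mm tall; origin under its centre. A bystander
- brush: Loose wooden brush, 180 mm long, lying on the right of the bench; origin under its middle. A bystander

How it is judged:
By the outcome, as a careful person would: the job done as asked, in the order asked, and still so for the second after the job is handed in, with the robot touching nothing.
It also fails if it takes over 48 s, if anything falls off the work surface, if the arm or the gripper's body presses on something with over 40 N, if the wrist force passes 120 N, or if a joint passes its speed limit or range.

## Working session

There is one attempt and no reset: what is moved stays moved. The work goes in short steps, Python scripts to look and compute and a tool call to move; the robot and the scene stay as the last step left them, time stands still between calls to the robot, and variables do not carry over. Pictures are saved under pics/ and viewed, and the job is handed in when it is done.

Besides the shell and the picture viewer there is one more tool, called after ">>>" as name(argument=value, ...) on one line, values as JSON. jog_arm: Moves the arm, as the interface text tells. Its arguments: {"type":"object","properties":{"jaw":{"type":"array","items":{"type":"number"}},"linear":{"type":"array","items":{"type":"array","items":{"type":"number"}}},"delta_rot":{"type":"array","items":{"type":"array","items":{"type":"number"}}}},"required":["jaw","linear","delta_rot"]}

```bash
mkdir -p pics; ls; python3 - <<'E'
from workcell import bot
import cv2,numpy as np
o=bot.get_obs()
for k,v in o.items(): print(k,np.round(v,4))
for n in("top","scene"):
    p,d=bot.camera(n); cv2.imwrite(f"pics/{n}0.png",p[:,:,::-1]); np.save(f"pics/{n}0.npy",d); print(n,bot.calibration(n))
E
```

```text
pics
clock 0.0
joint_pos [-1.14    0.2414  0.0037  1.3352 -0.      1.5708]
joint_vel [-0.0017 -0.0016 -0.0007 -0.0001 -0.0018 -0.0003]
tau [ 6.00000e-04 -3.72320e+01  2.52408e+01  1.68000e-02  1.00000e-04
 -0.00000e+00]
eef_pos [ 0.2086 -0.4538  0.2474]
tool_rot [ 8.419e-01 -5.396e-01 -9.000e-04 -6.000e-04]
ft_force [-0.9462  0.5419 -0.4271]
ft_torque [ 0.0259  0.0539 -0.0328]
grip_width 0.0853
top {'fovy': 56.43637049644654, 'cx': 322.59033816603903, 'cy': 240.6523588202943, 'origin': array([0.49825928, 0.02460509, 1.26942635]), 'orientation': array([-0.6984372 ,  0.71488202, -0.03146361,  0.01179923])}
scene {'fovy': 45.18665181238384, 'cx': 316.1756029956046, 'cy': 242.78150798074128, 'origin': array([1.40812652, 0.85214205, 0.93119761]), 'orientation': array([ 0.32270586,  0.82672763, -0.4246355 , -0.17907272])}
```

View pics/top0.png

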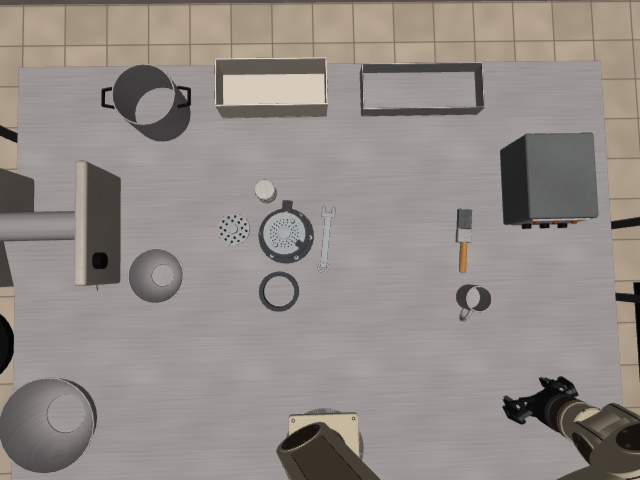

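View pics/scene0.png

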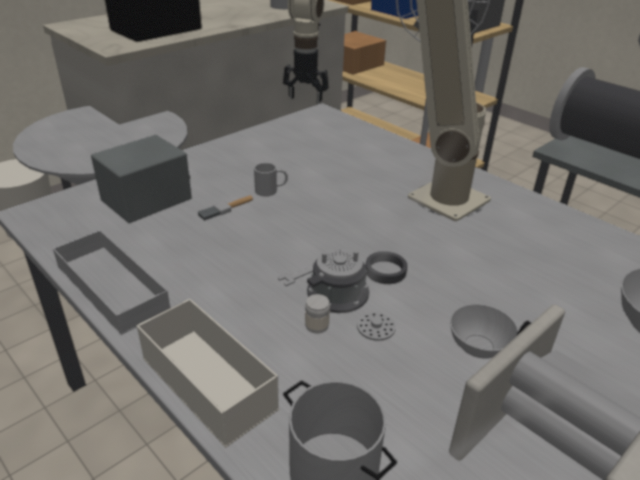

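```bash
python3 - <<'E'
import cv2
p=cv2.imread("pics/top0.png")[190:280,235:345]
cv2.imwrite("pics/z0.png",cv2.resize(p,None,fx=6.5,fy=6.5,interpolation=cv2.INTER_CUBIC))
p=cv2.imread("pics/scene0.png")[235:315,295:385]
cv2.imwrite("pics/z1.png",cv2.resize(p,None,fx=7,fy=7,interpolation=cv2.INTER_CUBIC))
E
```

```text
(no output)
```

View pics/z0.png

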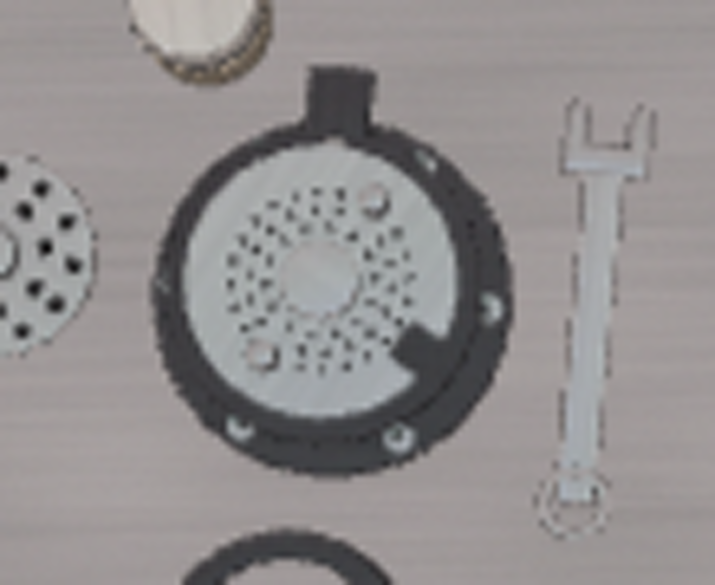

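View pics/z1.png

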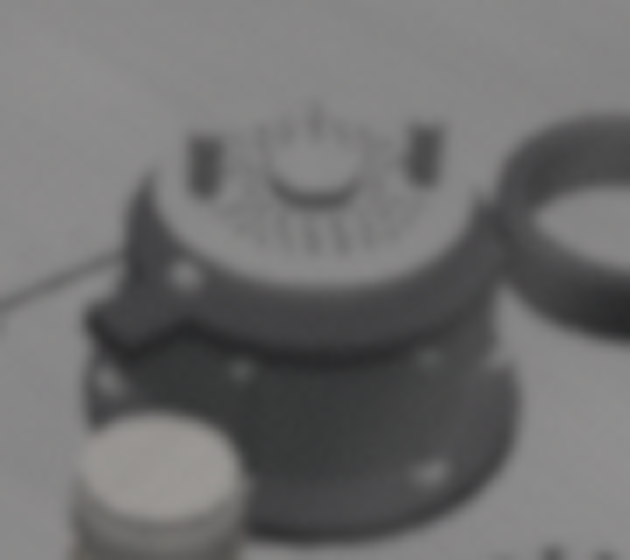

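```bash
cat > h.py <<'E'
import numpy as np,cv2
from scipy.spatial.transform import Rotation as R
def cast(c,uv,z):
    f=240/np.tan(np.radians(c["fovy"])/2)
    uv=np.atleast_2d(np.array(uv,float))
    d=np.c_[(uv[:,0]-c["cx"])/f,(uv[:,1]-c["cy"])/f,np.ones(len(uv))]
    d=R.from_quat(c["orientation"]).apply(d); o=np.array(c["origin"])
    return (o+d*((z-o[2])/d[:,2])[:,None])[:,:2]
def proj(c,P):
    f=240/np.tan(np.radians(c["fovy"])/2)
    q=R.from_quat(c["orientation"]).inv().apply(np.atleast_2d(P)-c["origin"])
    return np.c_[c["cx"]+f*q[:,0]/q[:,2],c["cy"]+f*q[:,1]/q[:,2]]
def ang(v): return np.degrees(np.arctan2(v[...,1],v[...,0]))
E
python3 - <<'E'
from workcell import bot
from h import *
c=bot.calibration("top")
z=lambda u,v:(235+(u+.5)/6.5-.5,190+(v+.5)/6.5-.5)
b=cast(c,z(322,278),.108)[0]
# plate fit: bright disc
s=cast(c,[z(375,199),z(263,353)],.126)
e=cast(c,z(342,70),.08)[0]
n=cast(c,[z(432,355)],.098)[0]
print("boss",b,"studs",s,"mid",s.mean(0),"sep",np.linalg.norm(s[0]-s[1]))
m=s.mean(0)
print("ear",e,np.linalg.norm(e-m),ang(e-m),"notch",n,np.linalg.norm(n-m),ang(n-m),"studs ang",ang(s-m))
print(bot.calibration("wrist"), bot.get_obs()["eef_pos"])
E
```

```text
boss [0.59292975 0.09093356] studs [[0.62226675 0.06844992]
 [0.56241829 0.1135916 ]] mid [0.59234252 0.09102076] sep 0.07496405020086014
ear [0.68086153 0.08270564] 0.08890870026104036 -5.366389495414403 notch [0.5616442  0.04784394] 0.0529775801376931 -125.41247472117196 studs ang [-37.02601831 142.97398169]
{'fovy': 66.52274597136154, 'cx': 316.6251968026073, 'cy': 237.13773093110407, 'origin': array([ 0.27046665, -0.42525139,  0.37303028]), 'orientation': array([ 0.83440776, -0.53492892, -0.07242615,  0.11121684])} [ 0.20856969 -0.45382657  0.24750119]
```

```bash
cat >> h.py <<'E'
def plan(obs,wps,pr=True):
    """wps: list of (x,y,z,psi deg) rows; print shift in tool axes and turn"""
    T=R.from_quat(obs["tool_rot"]); p=np.array(obs["eef_pos"]); L=[];D=[]
    for x,y,z,psi in wps:
        c,s=np.cos(np.radians(psi)),np.sin(np.radians(psi))
        M=np.array([[c,s,0],[s,-c,0],[0,0,-1]])
        L.append(np.round(T.inv().apply(np.array([x,y,z])-p),4).tolist())
        D.append(np.round((T.inv()*R.from_matrix(M)).as_rotvec(degrees=True),1).tolist())
    print(L);print(D)
def psi(obs): 
    v=R.from_quat(obs["tool_rot"]).apply([1,0,0]); return float(ang(v))
E
python3 - <<'E'
from workcell import bot
from h import *
o=bot.get_obs()
p0=np.array([*o["eef_pos"],psi(o)]); p1=np.array([.5985,.048,.25,53])
print(p0)
plan(o,[p0+(p1-p0)*t for t in np.arange(1,9)/24])
E
```

```text
[  0.20856969  -0.45382657   0.24750119 -65.31542781]
[[-0.0122, -0.0235, -0.0001], [-0.0244, -0.047, -0.0002], [-0.0366, -0.0705, -0.0002], [-0.0489, -0.094, -0.0003], [-0.0611, -0.1175, -0.0004], [-0.0733, -0.141, -0.0005], [-0.0855, -0.1645, -0.0006], [-0.0977, -0.188, -0.0006]]
[[-0.0, 0.1, -4.9], [-0.0, 0.1, -9.9], [-0.0, 0.1, -14.8], [-0.0, 0.1, -19.7], [-0.0, 0.1, -24.6], [-0.0, 0.1, -29.6], [-0.0, 0.1, -34.5], [-0.0, 0.1, -39.4]]
```

>>> jog_arm(jaw=[1, 1, 1, 1, 1, 1, 1, 1], linear=[[-0.012, -0.023, 0], [-0.024, -0.047, 0], [-0.037, -0.07, 0], [-0.049, -0.094, 0], [-0.061, -0.117, 0], [-0.073, -0.141, 0], [-0.086, -0.164, 0], [-0.098, -0.188, 0]], delta_rot=[[0, 0, -5], [0, 0, -10], [0, 0, -15], [0, 0, -20], [0, 0, -25], [0, 0, -30], [0, 0, -35], [0, 0, -40]])

```text
clock: 0.77
eef_pos: [0.3389, -0.2854, 0.2479]
tool_rot: [0.976, -0.217, -0.0, -0.0]
ft_force: [0.6, -0.5, 0.3]
grip_width: 0.0003
```

```bash
python3 - <<'E'
from workcell import bot
from h import *
o=bot.get_obs()
p0=np.array([*o["eef_pos"],psi(o)]); p1=np.array([.5985,.048,.25,53])
print(p0,o["grip_width"],o["clock"])
plan(o,[p0+(p1-p0)*t for t in np.arange(1,9)/16])
E
```

```text
[  0.33890466  -0.28538394   0.2479261  -25.08394834] 0.000250900496503932 0.7667
[[0.0059, -0.0257, -0.0001], [0.0117, -0.0515, -0.0003], [0.0176, -0.0772, -0.0004], [0.0234, -0.103, -0.0005], [0.0293, -0.1287, -0.0006], [0.0352, -0.1545, -0.0008], [0.041, -0.1802, -0.0009], [0.0469, -0.206, -0.001]]
[[-0.0, 0.1, -4.9], [-0.0, 0.1, -9.8], [-0.0, 0.1, -14.6], [-0.0, 0.1, -19.5], [-0.0, 0.1, -24.4], [-0.0, 0.1, -29.3], [-0.0, 0.1, -34.2], [-0.0, 0.1, -39.0]]
```

>>> jog_arm(jaw=[1, 1, 1, 1, 1, 1, 1, 1], linear=[[0.006, -0.026, 0], [0.012, -0.051, 0], [0.018, -0.077, 0], [0.023, -0.103, 0], [0.029, -0.129, 0], [0.035, -0.154, -0.001], [0.041, -0.18, -0.001], [0.047, -0.206, -0.001]], delta_rot=[[0, 0, -5], [0, 0, -10], [0, 0, -15], [0, 0, -20], [0, 0, -25], [0, 0, -29], [0, 0, -34], [0, 0, -39]])

```text
clock: 1.43
eef_pos: [0.4696, -0.1194, 0.2489]
tool_rot: [0.993, 0.121, -0.0, -0.0]
ft_force: [0.1, -0.1, -0.1]
grip_width: 0.0001
```

```bash
python3 - <<'E'
from workcell import bot
from h import *
o=bot.get_obs()
p0=np.array([*o["eef_pos"],psi(o)]); p1=np.array([.5985,.048,.25,53])
print(p0,o["grip_width"],o["clock"])
plan(o,[p0+(p1-p0)*t for t in np.minimum(np.arange(1,9)/7,1)])
E
```

```text
[ 0.46964585 -0.1194139   0.24892874 13.93374589] 0.0001085917008532268 1.4333
[[0.0236, -0.0188, -0.0002], [0.0472, -0.0376, -0.0003], [0.0709, -0.0563, -0.0005], [0.0945, -0.0751, -0.0007], [0.1181, -0.0939, -0.0008], [0.1417, -0.1127, -0.001], [0.1654, -0.1315, -0.0012], [0.1654, -0.1315, -0.0012]]
[[-0.0, 0.0, -5.6], [-0.0, 0.0, -11.2], [-0.0, 0.0, -16.7], [-0.0, 0.0, -22.3], [-0.0, 0.0, -27.9], [-0.0, 0.0, -33.5], [-0.0, 0.0, -39.1], [-0.0, 0.0, -39.1]]
```

>>> jog_arm(jaw=[1, 1, 1, 1, 1, 1, 1, 1], linear=[[0.024, -0.019, 0], [0.047, -0.038, 0], [0.071, -0.056, 0], [0.095, -0.075, 0], [0.118, -0.094, 0], [0.142, -0.113, -0.001], [0.165, -0.132, -0.001], [0.165, -0.132, -0.001]], delta_rot=[[0, 0, -5.5], [0, 0, -11], [0, 0, -16.5], [0, 0, -22], [0, 0, -28], [0, 0, -34], [0, 0, -39], [0, 0, -39]])

```text
clock: 2.1
eef_pos: [0.6006, 0.051, 0.2486]
tool_rot: [0.894, 0.447, 0.0, -0.001]
ft_force: [-0.0, 0.1, -0.4]
grip_width: 0.0
```

```bash
python3 - <<'E'
from workcell import bot
from h import *
o=bot.get_obs();c=bot.calibration("wrist")
print(o["eef_pos"],psi(o),c["origin"])
p,d=bot.camera("wrist"); cv2.imwrite("pics/w1.png",p[:,:,::-1]); np.save("pics/w1.npy",d)
import pickle; pickle.dump(c,open("pics/w1.pkl","wb"))
C=[.5925,.091]
print(proj(c,[C+[.108],[.6223,.0684,.126],[.5624,.1136,.126],[C[0]+.0548,C[1]-.005,.0885]]))
E
```

```text
[0.60055872 0.05104045 0.24863804] 53.11334331752457 [0.54850845 0.09176037 0.37425958]
[[351.40600536 188.25460115]
 [352.22420157 244.5423277 ]
 [355.41068255 134.33045692]
 [383.28260419 242.62211295]]
```

View pics/w1.png

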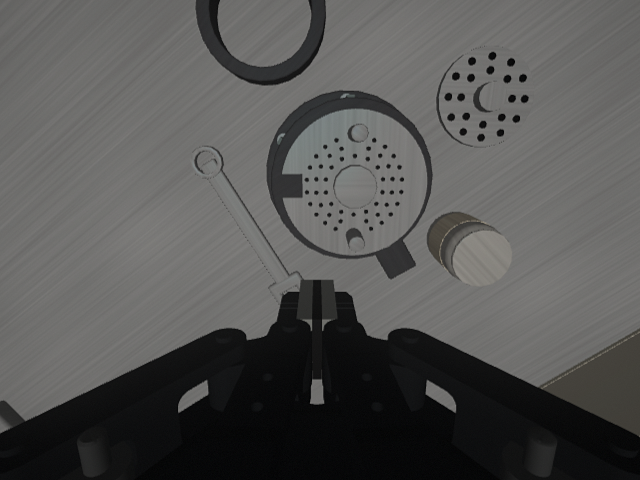

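```bash
python3 - <<'E'
from h import *
import pickle
c=pickle.load(open("pics/w1.pkl","rb"))
p=cv2.imread("pics/w1.png")[85:285,260:440]
cv2.imwrite("pics/z2.png",cv2.convertScaleAbs(cv2.resize(p,None,fx=3,fy=3,interpolation=cv2.INTER_CUBIC),alpha=1.6))
print(c)
for n,uv,z in [("boss",(355,187),.108),("s2",(359.5,132),.126),("s1",(357,243),.126)]: print(n,cast(c,uv,z))
E
```

```text
{'fovy': 66.52274597136154, 'cx': 316.6251968026073, 'cy': 237.13773093110407, 'origin': array([0.54850845, 0.09176037, 0.37425958]), 'orientation': array([0.88675948, 0.44282769, 0.06004899, 0.11813292])}
boss [[0.59332731 0.09361936]]
s2 [[0.56280769 0.11657963]]
s1 [[0.62340282 0.07175559]]
```

View pics/z2.png

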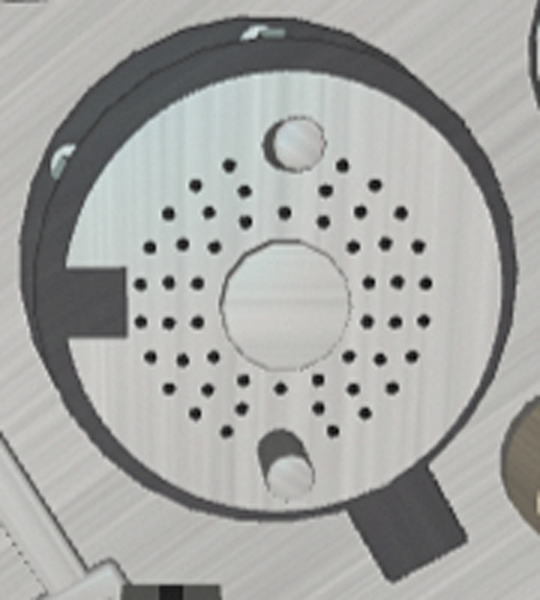

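```bash
python3 - <<'E'
from workcell import bot
from h import *
o=bot.get_obs()
p0=np.array([*o["eef_pos"],psi(o)]); p1=np.array([.599,.0497,.124,53.])
print(p0)
plan(o,[p0+(p1-p0)*t for t in np.minimum(np.arange(1,9)/7,1)])
E
```

```text
[5.99096203e-01 4.89679617e-02 2.48699566e-01 5.28839960e+01]
[[0.0001, -0.0, 0.0178], [0.0002, -0.0001, 0.0356], [0.0003, -0.0001, 0.0534], [0.0004, -0.0002, 0.0713], [0.0005, -0.0002, 0.0891], [0.0006, -0.0003, 0.1069], [0.0007, -0.0003, 0.1247], [0.0007, -0.0003, 0.1247]]
[[-0.1, 0.1, -0.0], [-0.1, 0.1, -0.0], [-0.1, 0.1, -0.0], [-0.1, 0.1, -0.1], [-0.1, 0.1, -0.1], [-0.1, 0.1, -0.1], [-0.1, 0.1, -0.1], [-0.1, 0.1, -0.1]]
```

>>> jog_arm(jaw=[1, 1, 1, 1, 1, 1, 1, 1], linear=[[0, 0, 0.018], [0, 0, 0.036], [0, 0, 0.054], [0, 0, 0.072], [0, 0, 0.09], [0, 0, 0.107], [0, 0, 0.122], [0, 0, 0.125]], delta_rot=[[0, 0, 0], [0, 0, 0], [0, 0, 0], [0, 0, 0], [0, 0, 0], [0, 0, 0], [0, 0, 0], [0, 0, 0]])

```text
clock: 2.82
eef_pos: [0.5954, 0.0453, 0.122]
tool_rot: [0.897, 0.443, -0.003, -0.001]
ft_force: [-1.5, -0.2, -0.7]
grip_width: -0.0004
```

```bash
cat > arc.py <<'E'
import sys
from workcell import bot
from h import *
C=np.array([.593,.0925]); r=.0432
a1=float(sys.argv[1]); n=int(sys.argv[2]); z=float(sys.argv[3]) if len(sys.argv)>3 else .124
o=bot.get_obs(); a0=float(ang(o["eef_pos"][:2]-C))
print("alpha",a0,"r",np.linalg.norm(o["eef_pos"][:2]-C),"z",o["eef_pos"][2],"psi",psi(o),np.round(o["ft_force"],1),o["clock"])
W=[]
for t in np.minimum(np.arange(1,9)/n,1):
    a=a0+(a1-a0)*t; W.append((C[0]+r*np.cos(np.radians(a)),C[1]+r*np.sin(np.radians(a)),z,a+135-0.0))
plan(o,W)
E
python3 arc.py -52 7
```

```text
alpha -87.03904659877713 r 0.04722683518773561 z 0.12204754041422634 psi 52.562888556149346 [-1.5 -0.2 -0.7] 2.8167
[[0.0056, 0.0001, -0.002], [0.0084, 0.0027, -0.002], [0.0114, 0.0049, -0.002], [0.0146, 0.007, -0.0021], [0.018, 0.0087, -0.0021], [0.0215, 0.0101, -0.0021], [0.0251, 0.0112, -0.0021], [0.0251, 0.0112, -0.0021]]
[[-0.3, 0.3, -0.4], [-0.3, 0.3, -5.4], [-0.3, 0.2, -10.4], [-0.3, 0.2, -15.4], [-0.3, 0.2, -20.4], [-0.3, 0.2, -25.4], [-0.3, 0.2, -30.4], [-0.3, 0.2, -30.4]]
```

```bash
python3 - <<'E'
from workcell import bot
from h import *
c=bot.calibration("wrist")
p,d=bot.camera("wrist"); cv2.imwrite("pics/w2.png",p[:,:,::-1])
E
python3 arc.py -52 7
```

```text
alpha -86.36128487721464 r 0.0470602319796031 z 0.12288245921744562 psi 52.58286094453681 [-0.9  0.6 -0.1] 2.8667
[[0.0055, 0.0001, -0.0011], [0.0082, 0.0026, -0.0012], [0.0112, 0.0048, -0.0012], [0.0143, 0.0068, -0.0012], [0.0176, 0.0084, -0.0012], [0.0211, 0.0098, -0.0012], [0.0246, 0.0109, -0.0013], [0.0246, 0.0109, -0.0013]]
[[-0.2, 0.2, -1.0], [-0.2, 0.2, -5.9], [-0.2, 0.2, -10.8], [-0.3, 0.2, -15.7], [-0.3, 0.2, -20.6], [-0.3, 0.2, -25.5], [-0.3, 0.2, -30.4], [-0.3, 0.2, -30.4]]
```

View pics/w2.png

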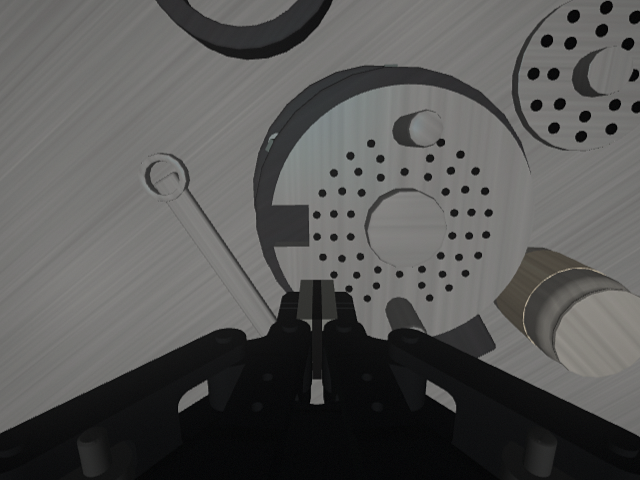

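>>> jog_arm(jaw=[1, 1, 1, 1, 1, 1, 1, 1], linear=[[0.005, 0, -0.001], [0.008, 0.003, -0.001], [0.011, 0.005, -0.001], [0.014, 0.007, -0.001], [0.018, 0.008, -0.001], [0.021, 0.01, -0.001], [0.025, 0.011, -0.001], [0.025, 0.011, -0.001]], delta_rot=[[0, 0, -1], [0, 0, -6], [0, 0, -11], [0, 0, -16], [0, 0, -21], [0, 0, -26], [0, 0, -30], [0, 0, -30]])

```text
clock: 3.53
eef_pos: [0.6235, 0.0599, 0.128]
tool_rot: [0.75, 0.661, 0.001, 0.001]
ft_force: [0.1, -0.2, 1.0]
grip_width: 0.0001
```

```bash
python3 - <<'E'
from workcell import bot
from h import *
c=bot.calibration("wrist")
p,d=bot.camera("wrist"); cv2.imwrite("pics/w3.png",p[:,:,::-1])
E
python3 arc.py -17 7
```

```text
alpha -47.0457892460938 r 0.04453444027401103 z 0.12788145713339583 psi 82.61504648298157 [-0.1  0.2  0.5] 3.5833
[[0.0034, 0.0009, 0.0039], [0.0061, 0.0027, 0.0039], [0.009, 0.0043, 0.0039], [0.0119, 0.0056, 0.0039], [0.0149, 0.0067, 0.0039], [0.018, 0.0076, 0.0039], [0.0212, 0.0083, 0.0039], [0.0212, 0.0083, 0.0039]]
[[0.2, -0.0, -9.6], [0.2, -0.0, -13.9], [0.2, 0.0, -18.2], [0.2, 0.0, -22.5], [0.2, 0.0, -26.8], [0.2, 0.0, -31.1], [0.2, 0.0, -35.4], [0.2, 0.0, -35.4]]
```

View pics/w3.png

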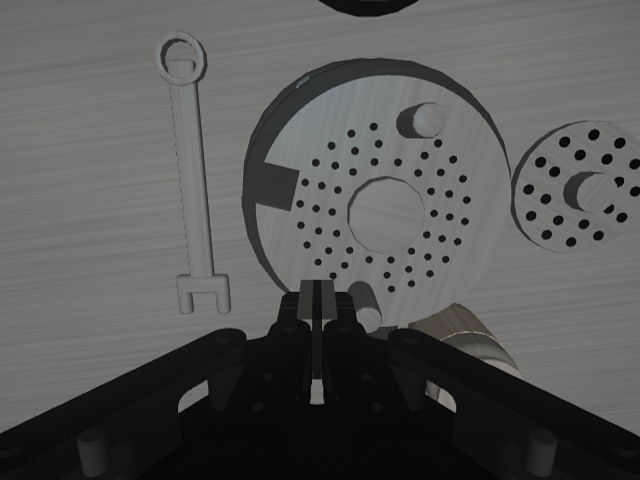

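>>> jog_arm(jaw=[1, 1, 1, 1, 1, 1, 1, 1], linear=[[0.003, 0.001, 0.001], [0.006, 0.003, 0.002], [0.009, 0.004, 0.002], [0.012, 0.0055, 0.002], [0.015, 0.0065, 0.002], [0.018, 0.0075, 0.002], [0.021, 0.008, 0.002], [0.021, 0.008, 0.002]], delta_rot=[[0, 0, -5], [0, 0, -10], [0, 0, -14], [0, 0, -18], [0, 0, -22], [0, 0, -26], [0, 0, -30], [0, 0, -30]])

```text
clock: 4.25
eef_pos: [0.6343, 0.0797, 0.1258]
tool_rot: [0.554, 0.832, 0.001, 0.002]
ft_force: [1.2, -1.9, 1.1]
grip_width: -0.0002
```

```bash
python3 arc.py 13 7 .126
```

```text
alpha -17.175734454339263 r 0.043261260978030056 z 0.1258203265419082 psi 112.65510677580924 [ 1.2 -1.9  1.1] 4.25
[[0.0026, 0.0019, -0.0002], [0.0053, 0.0037, -0.0002], [0.0082, 0.0053, -0.0002], [0.0111, 0.0067, -0.0002], [0.0142, 0.0078, -0.0002], [0.0173, 0.0087, -0.0002], [0.0205, 0.0094, -0.0002], [0.0205, 0.0094, -0.0002]]
[[0.2, 0.1, -9.5], [0.2, 0.1, -13.8], [0.2, 0.1, -18.1], [0.2, 0.1, -22.4], [0.2, 0.1, -26.7], [0.2, 0.1, -31.0], [0.2, 0.1, -35.3], [0.2, 0.1, -35.3]]
```

>>> jog_arm(jaw=[1, 1, 1, 1, 1, 1, 1, 1], linear=[[0.0025, 0.002, 0], [0.005, 0.0035, 0], [0.008, 0.005, 0], [0.011, 0.0065, 0], [0.014, 0.008, 0], [0.0175, 0.0085, 0], [0.0205, 0.0095, 0], [0.0205, 0.0095, 0]], delta_rot=[[0, 0, -5], [0, 0, -9], [0, 0, -13], [0, 0, -17], [0, 0, -22], [0, 0, -26], [0, 0, -30], [0, 0, -30]])

```text
clock: 4.92
eef_pos: [0.6347, 0.1027, 0.1256]
tool_rot: [0.32, 0.947, 0.001, 0.001]
ft_force: [1.0, 0.1, 1.2]
grip_width: 0.0002
```

```bash
python3 - <<'E'
from workcell import bot
from h import *
c=bot.calibration("wrist")
p,d=bot.camera("wrist"); cv2.imwrite("pics/w4.png",p[:,:,::-1])
E
python3 arc.py 43 7 .126
```

```text
alpha 13.567047771695647 r 0.042767683007115344 z 0.12538737079472154 psi 142.497742725844 [1.9 0.1 1.3] 4.9667
[[0.0023, 0.0022, -0.0006], [0.0049, 0.0039, -0.0006], [0.0077, 0.0055, -0.0006], [0.0106, 0.0068, -0.0006], [0.0136, 0.0078, -0.0006], [0.0166, 0.0087, -0.0006], [0.0197, 0.0093, -0.0006], [0.0197, 0.0093, -0.0006]]
[[0.1, 0.1, -10.3], [0.1, 0.1, -14.5], [0.1, 0.1, -18.7], [0.1, 0.1, -22.9], [0.1, 0.1, -27.1], [0.1, 0.1, -31.3], [0.1, 0.1, -35.5], [0.1, 0.1, -35.5]]
```

View pics/w4.png

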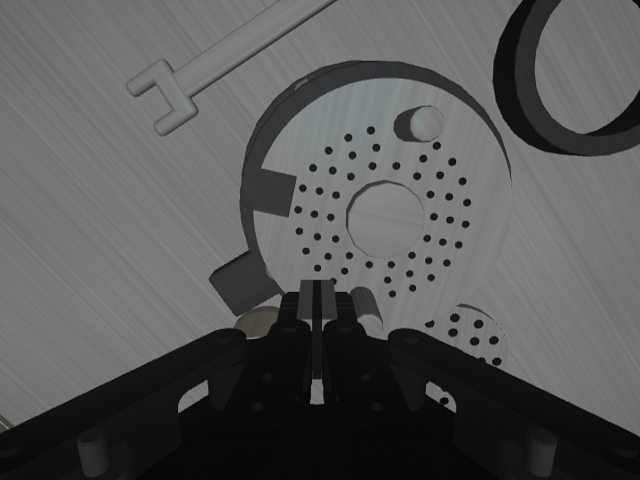

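>>> jog_arm(jaw=[1, 1, 1, 1, 1, 1, 1, 1], linear=[[0.0025, 0.002, 0], [0.005, 0.004, 0], [0.0075, 0.0055, 0], [0.0105, 0.007, 0], [0.0135, 0.008, 0], [0.0165, 0.0085, 0], [0.0195, 0.0095, 0], [0.0195, 0.0095, 0]], delta_rot=[[0, 0, -5], [0, 0, -9], [0, 0, -13], [0, 0, -17], [0, 0, -22], [0, 0, -26], [0, 0, -30], [0, 0, -30]])

```text
clock: 5.63
eef_pos: [0.6242, 0.1221, 0.125]
tool_rot: [0.065, 0.998, 0.0, 0.001]
ft_force: [1.6, 0.1, 0.1]
grip_width: 0.0001
```

```bash
python3 - <<'E'
from workcell import bot
from h import *
import pickle
c=bot.calibration("wrist")
p,d=bot.camera("wrist"); cv2.imwrite("pics/w5.png",p[:,:,::-1]); pickle.dump(c,open("pics/w5.pkl","wb"))
q=cv2.convertScaleAbs(p[50:370,160:540,::-1],alpha=1.7)
cv2.imwrite("pics/w5z.png",cv2.resize(q,None,fx=2,fy=1.85*2/1.85 if 0 else 1.85,interpolation=cv2.INTER_CUBIC))
E
python3 arc.py 53 7 .126
```

```text
alpha 43.25793455323464 r 0.042876729188669756 z 0.12485984664084064 psi 172.4815807938107 [1.3 0.5 0.3] 5.6833
[[0.0006, 0.0009, -0.0011], [0.0015, 0.0015, -0.0011], [0.0023, 0.0022, -0.0011], [0.0032, 0.0027, -0.0011], [0.0041, 0.0033, -0.0011], [0.0049, 0.0039, -0.0011], [0.0059, 0.0044, -0.0011], [0.0059, 0.0044, -0.0011]]
[[0.0, 0.1, -7.2], [0.0, 0.1, -8.6], [0.0, 0.1, -10.0], [0.0, 0.1, -11.3], [0.0, 0.1, -12.7], [0.0, 0.1, -14.1], [0.0, 0.1, -15.5], [0.0, 0.1, -15.5]]
```

View pics/w5.png

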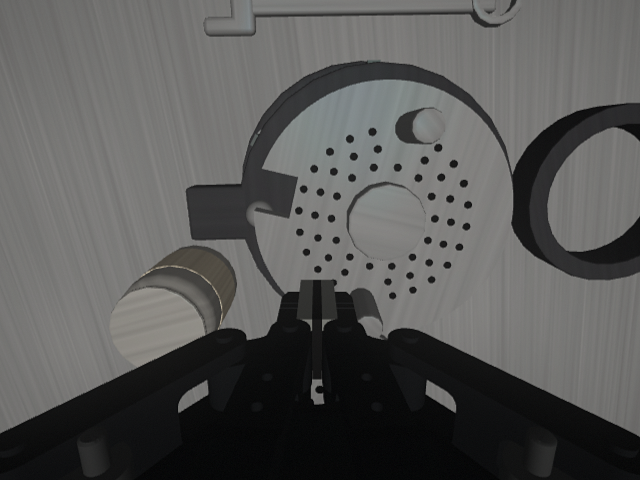

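```bash
python3 - <<'E'
from h import *
import pickle
p=cv2.imread("pics/w5.png")[130:270,170:330]
cv2.imwrite("pics/w5z.png",cv2.convertScaleAbs(cv2.resize(p,None,fx=4.2,fy=4.2,interpolation=cv2.INTER_CUBIC),alpha=1.8))
c=pickle.load(open("pics/w5.pkl","rb"))
b=cast(c,(387,222),.108)[0]; s2=cast(c,(429,126),.126)[0]
n=cast(c,[(297,177),(290,218)],.098); e=cast(c,[(189,188),(193,239)],.08)
print("boss",b,"s2 ang",ang(s2-b),np.linalg.norm(s2-b),"notch",ang(n.mean(0)-b),np.linalg.norm(n-b,axis=1),"ear",ang(e.mean(0)-b),np.linalg.norm(e.mean(0)-b), "pin",cast(c,(255,213),.0885)-b, ang(cast(c,(257,213),.0885)-b))
E
```

```text
boss [0.5933632  0.09301067] s2 ang -110.66625346257547 0.03718025727309948 notch -19.500918738805396 [0.03991118 0.0394544 ] ear -5.742077310451829 0.08785001134339974 pin [[ 0.0554931  -0.00687469]] [-7.0563694]
```

View pics/w5z.png

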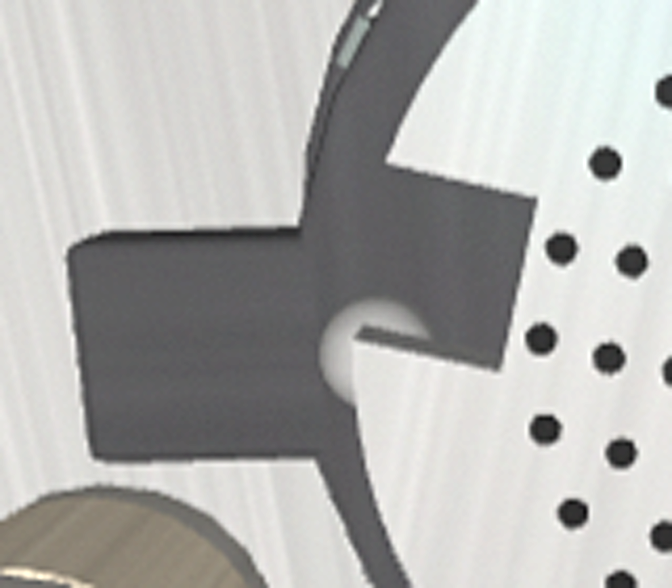

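```bash
python3 - <<'E'
from h import *
import pickle
c=pickle.load(open("pics/w5.pkl","rb"));b=np.array([.59336,.09301])
q=cast(c,(259.3,213.8),.0875)[0]-b; print(q,np.linalg.norm(q),ang(q))
E
sed -i 's/a+135-0.0/a+129.3/' arc.py; python3 arc.py 56.3 6 .126
```

```text
[ 0.053822   -0.00607661] 0.05416394707561292 -6.4415288033470866
alpha 43.25793455323464 r 0.042876729188669756 z 0.12485984664084064 psi 172.4815807938107 [1.3 0.5 0.3] 5.6833
[[0.0011, 0.0013, -0.0011], [0.0024, 0.0022, -0.0011], [0.0038, 0.0031, -0.0011], [0.0052, 0.004, -0.0011], [0.0066, 0.0048, -0.0011], [0.0081, 0.0056, -0.0011], [0.0081, 0.0056, -0.0011], [0.0081, 0.0056, -0.0011]]
[[0.0, 0.1, -2.3], [0.0, 0.1, -4.4], [0.0, 0.1, -6.6], [0.0, 0.1, -8.8], [0.0, 0.1, -10.9], [0.0, 0.1, -13.1], [0.0, 0.1, -13.1], [0.0, 0.1, -13.1]]
```

>>> jog_arm(jaw=[1, 1, 1, 1, 1, 1, 1, 1], linear=[[0.001, 0.001, 0], [0.0025, 0.002, 0], [0.004, 0.003, 0], [0.005, 0.004, 0], [0.0065, 0.005, 0], [0.008, 0.0055, 0], [0.008, 0.0055, 0], [0.008, 0.0055, 0]], delta_rot=[[0, 0, -2], [0, 0, -4], [0, 0, -7], [0, 0, -9], [0, 0, -11], [0, 0, -13], [0, 0, -13], [0, 0, -13]])

```text
clock: 6.35
eef_pos: [0.617, 0.1281, 0.1245]
tool_rot: [-0.048, 0.999, 0.0, 0.0]
ft_force: [2.6, 0.4, -0.3]
grip_width: 0.0001
```

```bash
python3 - <<'E'
from workcell import bot
from h import *
import pickle
c=bot.calibration("wrist")
p,d=bot.camera("wrist"); cv2.imwrite("pics/w6.png",p[:,:,::-1]); pickle.dump(c,open("pics/w6.pkl","wb"))
p=p[60:360,170:470,::-1]
cv2.imwrite("pics/w6z.png",cv2.convertScaleAbs(cv2.resize(p,None,fx=2,fy=2,interpolation=cv2.INTER_CUBIC),alpha=1.8))
E
python3 arc.py 58 6 .126
```

```text
alpha 56.02881726037313 r 0.04289943653187585 z 0.12449843420663757 psi -174.46555599968704 [2.2 0.9 1.1] 6.4
[[-0.0, 0.0004, -0.0015], [0.0002, 0.0005, -0.0015], [0.0004, 0.0007, -0.0015], [0.0006, 0.0009, -0.0015], [0.0008, 0.001, -0.0015], [0.001, 0.0012, -0.0015], [0.001, 0.0012, -0.0015], [0.001, 0.0012, -0.0015]]
[[0.0, 0.0, -0.1], [0.0, 0.0, -0.5], [0.0, 0.0, -0.8], [0.0, 0.0, -1.1], [0.0, 0.0, -1.4], [0.0, 0.0, -1.8], [0.0, 0.0, -1.8], [0.0, 0.0, -1.8]]
```

View pics/w6z.png

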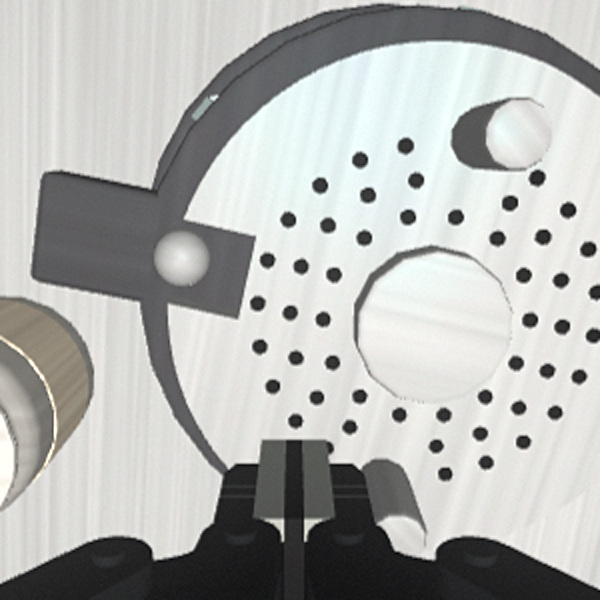

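```bash
python3 - <<'E'
from h import *
import pickle
c=pickle.load(open("pics/w6.pkl","rb"))
z=lambda u,v:(170+u/2,60+v/2)
b=cast(c,z(434,324),.108)[0]; s2=cast(c,z(519,132),.126)[0]
n=cast(c,[z(255,236),z(238,318)],.098).mean(0); pin=cast(c,z(182,258),.087)[0]
print(b,"s2+90",ang(s2-b)+90,"notch",ang(n-b),np.linalg.norm(n-b),"pin",pin,ang(pin-b),np.linalg.norm(pin-b))
E
```

```text
[0.59366556 0.09252635] s2+90 -7.979273362991407 notch -5.955194513810653 0.03859898853975238 pin [0.64723933 0.08736887] -5.498845836608667 0.053821452606762576
```

>>> jog_arm(jaw=[1, 1, 1, 1, 1, 1, 1, 1], linear=[[-0.006, 0, 0], [-0.012, 0, 0], [-0.012, 0, -0.01], [-0.012, 0, -0.025], [-0.012, 0, -0.04], [-0.012, 0, -0.05], [-0.012, 0, -0.05], [-0.012, 0, -0.05]], delta_rot=[[0, 0, 0], [0, 0, 0], [0, 0, 0], [0, 0, 0], [0, 0, 0], [0, 0, 0], [0, 0, 0], [0, 0, 0]])

```text
clock: 7.07
eef_pos: [0.6292, 0.1293, 0.1751]
tool_rot: [-0.049, 0.999, 0.0, 0.001]
ft_force: [0.5, -0.1, 0.2]
grip_width: -0.0001
```

```bash
python3 - <<'E'
from workcell import bot
from h import *
import pickle
c=bot.calibration("wrist")
p,d=bot.camera("wrist"); cv2.imwrite("pics/w7.png",p[:,:,::-1]); pickle.dump(c,open("pics/w7.pkl","wb"))
o=bot.get_obs(); p0=np.array([*o["eef_pos"],psi(o)%360]); print(p0,o["clock"])
p1=np.array([.5935,.0926,.15,p0[3]]); plan(o,[p0+(p1-p0)*t for t in np.minimum(np.arange(1,9)/5,1)])
E
```

```text
[6.28522981e-01 1.29209118e-01 1.74064874e-01 1.85671464e+02] 7.1167
[[0.0077, -0.0066, 0.0048], [0.0154, -0.0132, 0.0096], [0.0231, -0.0198, 0.0144], [0.0308, -0.0264, 0.0193], [0.0385, -0.033, 0.0241], [0.0385, -0.033, 0.0241], [0.0385, -0.033, 0.0241], [0.0385, -0.033, 0.0241]]
[[-0.0, -0.0, 0.0], [-0.0, -0.0, 0.0], [-0.0, -0.0, 0.0], [-0.0, -0.0, 0.0], [-0.0, -0.0, 0.0], [-0.0, -0.0, 0.0], [-0.0, -0.0, 0.0], [-0.0, -0.0, 0.0]]
```

View pics/w7.png

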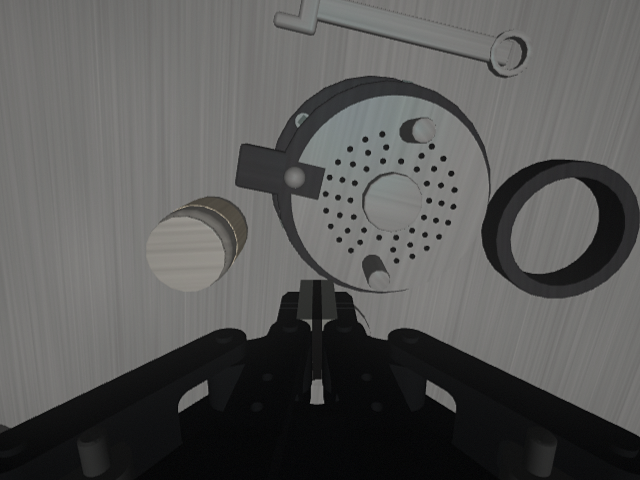

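>>> jog_arm(jaw=[1, 1, 1, 1, 1, 1, 1, 1], linear=[[0.008, -0.007, 0], [0.015, -0.013, 0], [0.023, -0.02, 0], [0.031, -0.026, 0], [0.038, -0.033, 0], [0.0385, -0.033, 0.01], [0.0385, -0.033, 0.022], [0.0385, -0.033, 0.024]], delta_rot=[[0, 0, 0], [0, 0, 0], [0, 0, 0], [0, 0, 0], [0, 0, 0], [0, 0, 0], [0, 0, 0], [0, 0, 0]])

```text
clock: 7.78
eef_pos: [0.5921, 0.0923, 0.1473]
tool_rot: [-0.049, 0.999, -0.0, -0.002]
ft_force: [0.1, 0.3, -1.2]
grip_width: 0.0002
```

```bash
python3 - <<'E'
from workcell import bot
from h import *
import pickle
c=bot.calibration("wrist")
p,d=bot.camera("wrist"); cv2.imwrite("pics/w8.png",p[:,:,::-1]); pickle.dump(c,open("pics/w8.pkl","wb"))
o=bot.get_obs(); p0=np.array([*o["eef_pos"],psi(o)%360]); print(p0,o["clock"],o["ft_force"])
p1=np.array([.5935,.0926,.127,p0[3]]); plan(o,[p1])
E
```

```text
[5.92236965e-01 9.24851711e-02 1.47624779e-01 1.85680213e+02] 7.8333 [ 0.76705236 -0.49852217 -1.09930776]
[[-0.0014, -0.0, 0.0206]]
[[-0.0, -0.3, 0.0]]
```

View pics/w8.png

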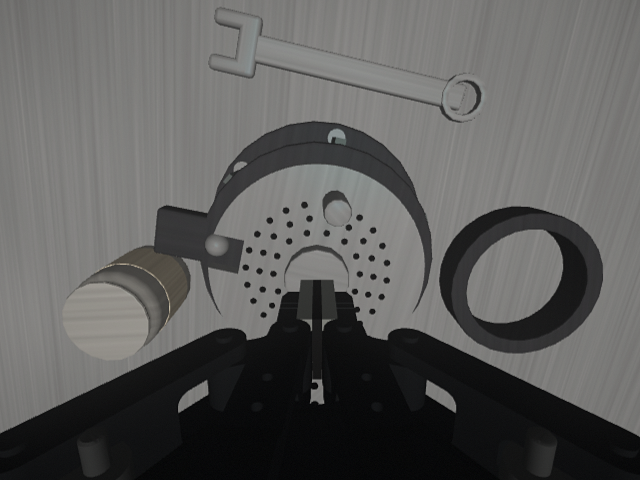

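>>> jog_arm(jaw=[1, 1, 1, 1, 1, 1, 1, 1], linear=[[-0.001, 0, 0.008], [-0.001, 0, 0.016], [-0.001, 0, 0.02], [-0.001, 0, 0.023], [-0.001, 0, 0.026], [-0.001, 0, 0.029], [-0.001, 0, 0.031], [-0.001, 0, 0.033]], delta_rot=[[0, 0, 0], [0, 0, 0], [0, 0, 0], [0, 0, 0], [0, 0, 0], [0, 0, 0], [0, 0, 0], [0, 0, 0]])

```text
clock: 8.5
eef_pos: [0.5945, 0.0928, 0.1182]
tool_rot: [-0.05, 0.999, 0.0, 0.0]
ft_force: [-3.2, -1.0, 6.4]
grip_width: -0.0001
```

>>> jog_arm(jaw=[1, 1, 1, 1, 1, 1, 1, 1], linear=[[0, 0, 0], [0, 0, 0], [0, 0, 0], [0, 0, 0], [0, 0, 0], [0, 0, 0], [0, 0, 0], [0, 0, 0]], delta_rot=[[0, 0, 0], [0, 0, 0], [0, 0, 0], [0, 0, 0], [0, 0, 0], [0, 0, 0], [0, 0, 0], [0, 0, 0]])

```text
clock: 9.17
eef_pos: [0.5945, 0.0928, 0.1178]
tool_rot: [-0.05, 0.999, 0.0, -0.0]
ft_force: [-3.0, 0.8, 4.8]
grip_width: 0.0003
```

>>> jog_arm(jaw=[1, 1, 1, 1, 1, 1, 1, 1], linear=[[0, 0, 0.001], [0, 0, 0.002], [0, 0, 0.003], [0, 0, 0.004], [0, 0, 0.005], [0, 0, 0.005], [0, 0, 0.005], [0, 0, 0.005]], delta_rot=[[0, 0, 0], [0, 0, 0], [0, 0, 0], [0, 0, 0], [0, 0, 0], [0, 0, 0], [0, 0, 0], [0, 0, 0]])

```text
clock: 9.83
eef_pos: [0.5946, 0.0928, 0.115]
tool_rot: [-0.05, 0.999, 0.0, 0.001]
ft_force: [-7.3, -1.0, 15.4]
grip_width: -0.0001
```

>>> jog_arm(jaw=[1, 1, 1, 1, 1, 1, 1, 1], linear=[[0, 0, 0.001], [0, 0, 0.002], [0, 0, 0.003], [0, 0, 0.003], [0, 0, 0.003], [0, 0, 0.003], [0, 0, 0.003], [0, 0, 0.003]], delta_rot=[[0, 0, 0], [0, 0, 0], [0, 0, 0], [0, 0, 0], [0, 0, 0], [0, 0, 0], [0, 0, 0], [0, 0, 0]])

```text
clock: 10.5
eef_pos: [0.5946, 0.0928, 0.1149]
tool_rot: [-0.05, 0.999, 0.0, 0.002]
ft_force: [-12.0, -1.2, 27.8]
grip_width: -0.0003
```

Solid stop: 28 N with no further movement. Now retreat straight up.

>>> jog_arm(jaw=[1, 1, 1, 1, 1, 1, 1, 1], linear=[[0, 0, -0.01], [0, 0, -0.03], [0, 0, -0.055], [0, 0, -0.08], [0, 0, -0.105], [0, 0, -0.125], [0, 0, -0.125], [0, 0, -0.125]], delta_rot=[[0, 0, 0], [0, 0, 0], [0, 0, 0], [0, 0, 0], [0, 0, 0], [0, 0, 0], [0, 0, 0], [0, 0, 0]])

```text
clock: 11.17
eef_pos: [0.5959, 0.0929, 0.2354]
tool_rot: [-0.05, 0.999, 0.0, 0.002]
ft_force: [-0.3, 0.1, -0.0]
grip_width: -0.0002
```

>>> jog_arm(jaw=[1, 1, 1, 1, 1, 1, 1, 1], linear=[[0, 0.02, 0], [0, 0.04, 0], [0, 0.06, 0], [0, 0.08, 0], [0, 0.09, 0], [0, 0.09, 0], [0, 0.09, 0], [0, 0.09, 0]], delta_rot=[[0, 0, 0], [0, 0, 0], [0, 0, 0], [0, 0, 0], [0, 0, 0], [0, 0, 0], [0, 0, 0], [0, 0, 0]])

```text
clock: 11.83
eef_pos: [0.5857, 0.1814, 0.2336]
tool_rot: [-0.049, 0.999, -0.0, -0.001]
ft_force: [0.3, -1.3, 0.0]
grip_width: 0.0002
```

```bash
python3 - <<'E'
from workcell import bot
from h import *
import pickle
for n in("wrist","scene","top"):
    c=bot.calibration(n)
    p,d=bot.camera(n); cv2.imwrite(f"pics/f_{n}.png",p[:,:,::-1]); np.save(f"pics/f_{n}.npy",d); pickle.dump(c,open(f"pics/f_{n}.pkl","wb"))
o=bot.get_obs(); print(o["eef_pos"],o["ft_force"],o["clock"])
a=cv2.imread("pics/f_scene.png")[235:315,295:385]
cv2.imwrite("pics/f_sz.png",cv2.resize(a,None,fx=7,fy=7,interpolation=cv2.INTER_CUBIC))
E
```

```text
[0.58594282 0.18114566 0.23423713] [-0.46458237  0.08214596  0.3546573 ] 11.9833
```

View pics/f_wrist.png

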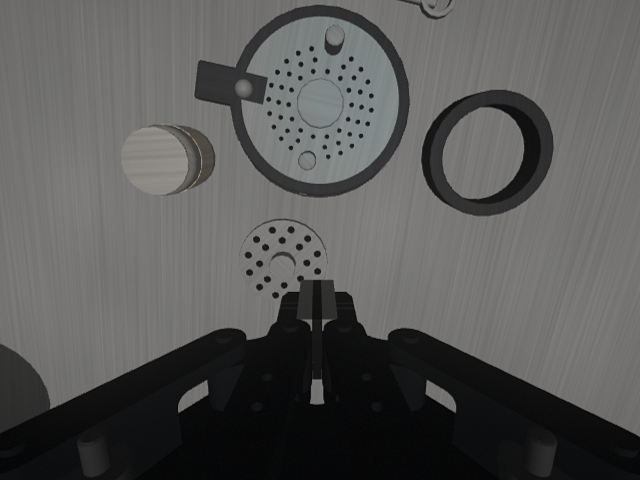

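View pics/f_sz.png

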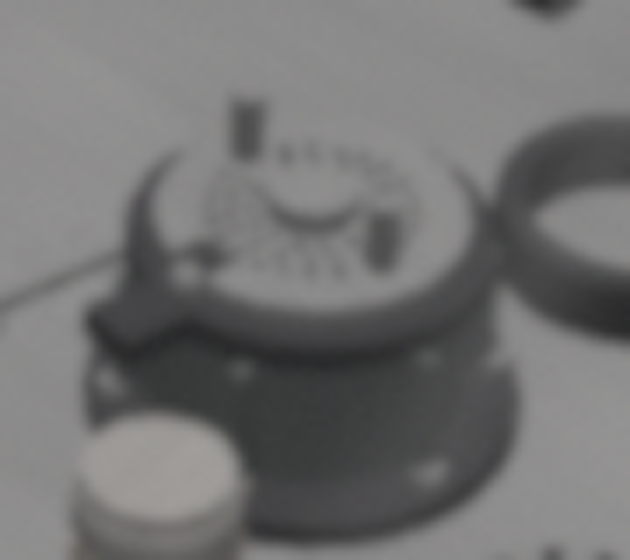

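View pics/f_top.png

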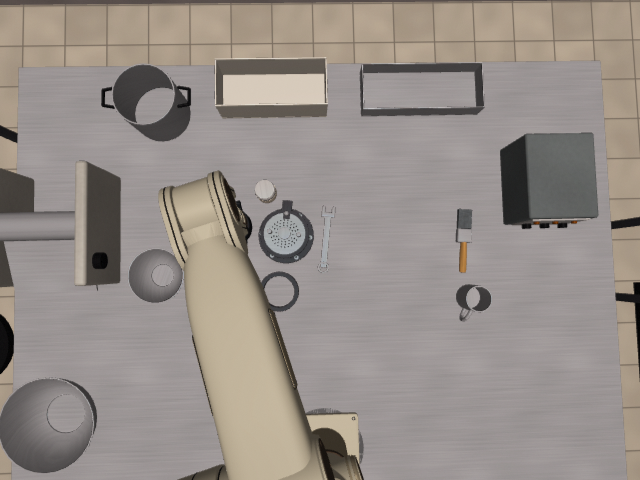

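```bash
python3 - <<'E'
from h import *
import pickle
def hgt(n,uv):
    c=pickle.load(open(f"pics/{n}.pkl","rb")); d=np.load(f"pics/{n}.npy"); u,v=uv
    f=240/np.tan(np.radians(c["fovy"])/2); Z=np.median(d[v-2:v+3,u-2:u+3])
    P=R.from_quat(c["orientation"]).apply([(u-c["cx"])/f*Z,(v-c["cy"])/f*Z,Z])+c["origin"]; return P.round(4)
print("boss before",hgt("w1",(355,187)),"bench",hgt("w1",(130,250)))
print("boss after",hgt("f_wrist",(320,104)),"plate",hgt("f_wrist",(385,110)),"pin",hgt("f_wrist",(244,88)),"bench",hgt("f_wrist",(90,250)))
E
```

```text
boss before [0.5933 0.0936 0.1081] bench [ 5.218e-01 -1.371e-01 -3.000e-04]
boss after [0.5933 0.0943 0.0978] plate [0.5474 0.0929 0.0877] pin [0.6467 0.0882 0.0874] bench [8.139e-01 2.498e-01 1.000e-04]
```

Depth puts the boss top at 97.8 mm, so the plate is home, and the pin stands in the notch. Handing in.

```bash
python3 -c "
from workcell import bot
print(bot.job_done())"
```

```text
the job is handed in; nothing more can be done
None
```

The die plate is keyed on the locating pin and pressed fully home, and I handed the job in at about 12 s with the hand clear.

- **Turning:** with the gripper shut, I pushed the left stud about 121° counter-clockwise. The wrist picture then put the notch within about 0.5° of the pin. The angle taken from the other stud disagreed a little, at about 2.5° off, but both are inside the pin's capture range of about 4 mm.
- **Pressing:** I pressed the boss until it stopped hard. The wrist force rose from 15 N to 28 N with no further travel.
- **Final checks:**
  - By depth, the boss top went from 108.1 mm to 97.8 mm (98 mm is home).
  - The plate top is at 87.7 mm (88 mm expected), with the pin standing in the notch.
  - The wrist force is about 0.
  - In the last top picture the bystanders look to be where they started. I compared them only by eye, and the arm hides the spare plate there; the wrist picture shows the spare plate lying flat.

No check failed outright. The measured tool position drifted a few millimetres from the commanded one while moving, without affecting the result.

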